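# Check the temperature of an autosampler's sample drawer with a contact thermometer

### The job

Check the temperature of the autosampler's cooled sample drawer: pull the drawer out to its stop, draw the contact thermometer out of its slanted holder, and set its sprung tip on the metal inside the engraved ring on the drawer's floor, with the thermometer upright. Press gently, until the sprung tip has gone about half-way in, and finish while holding it still there, the thermometer in the gripper and the drawer fully out. Do not tip or lift any vial in the drawer, and do not push or knock over the bottles and the beaker.

Things in the scene. Friction and masses are not known exactly. Their poses are not given: they have to be found in the camera images.
- autosampler: Light grey autosampler housing, fixed, 300 wide, 400 deep, 156 high. Origin: on the bench under the middle of its front face; x points into the housing, y to its left seen from the robot, z up. The sample drawer's front spans 55 to 143 mm above the bench, over a fixed base with a dark key panel. A tray of jars (60 mm high) stands on the roof, from 190 mm behind the front.
- drawer (a joint): How far the sample drawer is pulled out, in m: 0 closed (as at the start), 0.15 at its stop. It slides along the housing's -x with about 3 N of friction and stays where it is left.
- drawer_handle (a point): Middle of the drawer's bar handle: a level round steel bar 10 mm thick, 120 mm long, parallel to the front, its axis 42 mm in front of it (37 mm clear gap behind the bar), 132 mm above the bench and 24 mm below the housing's roof. Moves with the drawer; axes parallel to the housing's.
- ring (a point): Centre of the measuring spot: a dark engraved ring, 26 mm across (23 inside), with four tick marks, on the bare aluminium plate of the drawer's floor, 68 mm above the bench, 83 mm behind the drawer's front face, 55 mm left of its middle, over 40 mm from the 26 mm high vial blocks. The front panel rises 75 mm above the plate. Axes as the housing's. Under the roof until the drawer is out.
- thermometer: Contact thermometer, 0.11 to 0.2 kg, loose: white box handle 100 long, 32 wide (y), 22 thick (x; display on -x face), below it a thin steel shaft with a sprung 12 mm round tip. Grip the upper half. Origin: centre of the handle's lower end; z along its axis: handle 0 to 0.100, tip's face at -0.070. It starts leaning in the holder, lowest 32 mm in the sleeve, and comes out along its axis.
- tip (a point): Centre of the flat end face of the thermometer's sprung tip, 70 mm below the handle's lower end along the axis (less when pressed in).
- sprung_tip (a joint): How far the tip is pushed into the thermometer, in m: 0 free, 0.010 at its stop. A spring resists: 1 N just to start, then 0.6 N per mm, so 4 N half-way and 7 N fully in.
- holder: Fixed: base 120 x 100 x 12, two cheeks (108 high, 55 over both in y) and a slanted sleeve, 43 (y) x 33 mm outside. Origin: on the bench, 90 mm below where the handle's lower end rests. The sleeve leans 25 degrees from vertical (the thermometer, with some play, 25 to 30), top towards the holder's -x. The sleeve's mouth is 32 mm above that end along the axis; 68 mm of handle is free.
- vial1: 10 ml glass headspace vial with crimped aluminium cap, 22 mm across, 46 mm tall, loose, upright in a pocket 26 mm deep on the plate in the drawer, which carries it along; origin: centre of its underside, z up. Right block, front row, right.
- vial2: 10 ml glass headspace vial with crimped aluminium cap, 22 mm across, 46 mm tall, loose, upright in a pocket 26 mm deep on the plate in the drawer, which carries it along; origin: centre of its underside, z up. Right block, front row, left.
- vial3: 10 ml glass headspace vial with crimped aluminium cap, 22 mm across, 46 mm tall, loose, upright in a pocket 26 mm deep on the plate in the drawer, which carries it along; origin: centre of its underside, z up. Right block, second row, left.
- bottle1: Glass bottle with blue cap, 70 mm across, 145 mm tall, loose on the bench beside the autosampler's front; origin: centre of its underside.
- bottle2: Smaller glass bottle with blue cap, 60 mm across, 115 mm tall, loose, beside the autosampler; origin: centre of its underside.
- beaker: Glass beaker, 68 mm across, 90 mm tall, loose, on the other side of the autosampler; origin: centre of its underside.
Things that resemble listed ones, but are neither listed nor needed, are in the scene too. What is shaped like the beaker but yellow is not meant.

How it is judged:
By the outcome, as a careful person would: the job done as asked, in the order asked, and still so for the second after the job is handed in, while the arm keeps its last pose, push and grip.
It also fails if it takes over 61 s, if anything falls off the work surface, if the arm or the gripper's body presses on something with over 40 N, if the wrist force passes 120 N, or if a joint passes its speed limit or range.

### The arm

A 6-joint arm with a two-finger parallel gripper is mounted at the origin on the work surface. World frame = base frame: x ahead of the robot, y to its left, z up, the work surface at z = 0. Lengths are in m, angles in rad, forces in N, time in s.
With the tool pointing down it reaches from about 0.25 to 0.725 m from the base axis. Payload 4 kg.
Tool frame: the origin (TCP) lies midway between the tips of the shut fingers; the grasp point (between the pads) lies 19 mm behind it (bot.grip_depth is the distance from the TCP to the grasp point, in m); z points along the fingers, y is the line along which they close (so a half turn about z gives the same grasp; the last joint's range is limited). The gripper opens to 85 mm and grips with 20 to 120 N. Pads are 22 mm wide; open, the fingers measure 114 mm over their backs; the gripper's body (76 mm by 85 mm) begins 54 mm behind the grasp point. The pads swing forward as they close: fully open they stand 13 mm farther back than shut.
Start: joints at [1.32, 0.241, 0.005, 1.335, 0, 1.571], TCP at [0.124, 0.484, 0.231] pointing down, gripper open.
Joint ranges: [-2.72, 2.72], [-1.05, 1.87], [-1.09, 1.28], [-1.99, 2.15], [-1.42, 1.44], [-3.14, 3.14]. Speed limits (rad/s): [2.79, 2.79, 3.14, 3.14, 3.14, 3.14].

### API

Orientations are given as a unit quaternion [x, y, z, w].
In Python, from workcell import bot gives the robot as it stands.
- The arm moves only by the shell command python3 -m creep 'ROWS'. ROWS is JSON, one flat list of numbers, 5 for each row, row after row: the shift along the world's x, y, z in m, then the turn about the world's z in rad, then the finger opening in m, from 0 to 0.0854. In form: [x, y, z, twist, claw, x, y, z, twist, claw, ...]. A call has 1 to 10 rows; each row is the pose to reach, as a shift and turn from the pose commanded when the call began; what a row does not reach only later rows make up. A row lasts 1/12 s, in which the tool goes at most 41.7 mm and 7.16 degrees, less where a joint would pass 70% of its speed; a pose out of reach is approached as far as the arm can. A call with a gripper value outside its range is refused whole. The fingers move at their own pace and stop on an object; the grip force is fixed at half the most. Time passes only in rows, so rows that repeat a pose let the fingers close. It gives the time, the measured TCP pose, the force, the opening and the grip force at its end, in the units of the state.
- bot.get_obs(): the state, without advancing time (a new reading comes with each control period).
- bot.camera(name): name is "side" or "top" or "wrist"; returns a dict with "pixels" (400x640x3 uint8, red, green, blue), "camera_matrix" (3x3 intrinsics, pixels), "extrinsics" (4x4, takes a point from world to camera coordinates); the wrist camera has in their place "T_tool_cam" (4x4, takes a point from camera to tool coordinates, whose origin is the TCP and whose axes are the flange's). Camera axes: x right, y down, z forward; pixel columns grow to the right and rows downward; lengths in m; the calibration is good to about 2 mm. A picture is of the moment at which its call begins: read the wrist's pose just before it. There is no depth.
- bot.job_done(): hands the job in; it is judged then, once.
Trained networks look in the newest picture that a camera, given by its name, has taken for a name from the list of things; names that differ only in an ending like _2 or _b are one class to them, and where a whole thing is asked for, a point or a joint stands for the part that bears it (a point fixed in the world has none). Each returns a list of dicts, best first, with "score" (0 to 1); they miss things now and then, are a little off and sometimes report something else, mostly with a low value. They report only what shows in the picture. A call takes as long as a camera call. They do not tell look-alikes from the thing itself.
- bot.look_for(camera, thing): "centre" ([column, row] as shares, 0 to 1, of the picture: columns of its width, rows of its height, amid what is visible of it).
- bot.place_of(camera, thing): "centre" ([column, row] as shares, 0 to 1, of the picture: columns of its width, rows of its height: a listed point, or the origin of a listed thing).
The state is a dict: "clock": time; "joint_pos": joint angles; "joint_vel": joint speeds; "tau": joint torques, N m; "eef_pos": TCP position; "tool_rot": TCP orientation; "ft_force": force on the tool from outside, world axes, zero at the start; "ft_torque": the same for the moment, N m; "grip_width": finger opening in m; "grasp_force": force on a finger pad.
Only numpy, scipy, OpenCV 4.12 (cv2) and the standard library are available. Lean on these libraries where they do the work, as an engineer would, in place of code of your own. Each camera call takes 0.05 s, during which the arm holds its last target. There are 200 camera calls.

## Working session

There is one attempt and no reset: what is moved stays moved. The work goes in short steps, Python scripts to look and compute and a shell command to move; the robot and the scene stay as the last step left them, time stands still between calls to the robot, and variables do not carry over. Pictures are saved under pics/ and viewed, at most 10 in all, crops included, and the job is handed in when it is done.

```bash
mkdir -p pics; ls
cat > h.py <<'E'
import numpy as np, cv2
from workcell import bot
from scipy.spatial.transform import Rotation as R
def snap(name,fn=None):
    o=bot.get_obs(); c=bot.camera(name); im=np.array(c["pixels"])
    K=np.array(c["camera_matrix"])
    if name=="wrist":
        T=np.eye(4);T[:3,:3]=R.from_quat(o["tool_rot"]).as_matrix();T[:3,3]=o["eef_pos"]
        E=np.linalg.inv(T@np.array(c["T_tool_cam"]))
    else: E=np.array(c["extrinsics"])
    if fn: cv2.imwrite(f"pics/{fn}.png",im[:,:,::-1])
    return im,K@E[:3]
def tri(obs):  # list of (P,(u,v)) -> point, reproj residual px
    A=np.vstack([[u*P[2]-P[0],v*P[2]-P[1]] for P,(u,v) in obs])
    X=np.linalg.svd(A)[2][-1]; X=X[:3]/X[3]
    return X,[float(np.linalg.norm(proj(P,X)-uv)) for P,uv in obs]
def proj(P,X):
    q=P@np.append(X,1); return q[:2]/q[2]
def onz(P,uv,z):
    u,v=uv; A=np.array([u*P[2]-P[0],v*P[2]-P[1]])
    xy=np.linalg.solve(A[:,:2],-(A[:,2]*z+A[:,3])); return np.append(xy,z)
def place(cam,t,n=2): return [(np.array(d["centre"])*[640,400],round(d["score"],2)) for d in bot.place_of(cam,t)[:n]]
E
python3 - <<'E'
from h import *
P={}
for c in("side","top","wrist"): _,P[c]=snap(c,c+"0")
np.set_printoptions(precision=3,suppress=True)
o=bot.get_obs(); print(o["eef_pos"],o["tool_rot"],o["ft_force"])
for t in("autosampler","drawer_handle","thermometer","tip","holder","ring","vial1","bottle1","bottle2","beaker"):
    r={c:place(c,t) for c in P}
    print(t,{c:[(a.round(0).tolist(),s) for a,s in v] for c,v in r.items()})
    if r["side"] and r["top"]: print("   ",*tri([(P["side"],r["side"][0][0]),(P["top"],r["top"][0][0])]))
E
```

```text
pics
[0.124 0.484 0.231] [ 0.125  0.992 -0.001 -0.   ] [-0.632  0.343 -0.397]
autosampler {'side': [([298.0, 238.0], 0.96)], 'top': [([289.0, 193.0], 0.58)], 'wrist': []}
    [0.651 0.051 0.005] [0.0025290495904781263, 0.0014948193638601444]
drawer_handle {'side': [([312.0, 204.0], 0.61)], 'top': [([284.0, 202.0], 0.55)], 'wrist': []}
    [0.602 0.055 0.146] [2.3108976779809427, 1.3871686628626976]
thermometer {'side': [([336.0, 335.0], 0.85)], 'top': [], 'wrist': []}
tip {'side': [([399.0, 175.0], 0.18)], 'top': [([451.0, 187.0], 0.65)], 'wrist': []}
    [ 0.573 -0.346  0.035] [42.81244100435996, 29.6965251744145]
holder {'side': [([334.0, 356.0], 0.66)], 'top': [([174.0, 274.0], 0.88)], 'wrist': []}
    [ 0.456  0.339 -0.006] [1.0265693184683444, 0.47848063812729297]
ring {'side': [], 'top': [], 'wrist': []}
vial1 {'side': [], 'top': [], 'wrist': []}
bottle1 {'side': [([402.0, 175.0], 0.87), ([253.0, 335.0], 0.77)], 'top': [([167.0, 199.0], 0.62), ([440.0, 277.0], 0.6)], 'wrist': []}
    [0.493 0.233 0.452] [67.8686441430881, 33.484048449727425]
bottle2 {'side': [([402.0, 175.0], 0.87), ([253.0, 335.0], 0.77)], 'top': [([167.0, 199.0], 0.62), ([440.0, 277.0], 0.6)], 'wrist': []}
    [0.493 0.233 0.452] [67.8686441430881, 33.484048449727425]
beaker {'side': [([337.0, 159.0], 0.95), ([315.0, 177.0], 0.71)], 'top': [([448.0, 187.0], 0.86), ([399.0, 174.0], 0.86)], 'wrist': []}
    [ 0.657 -0.356  0.001] [0.5758365751613286, 0.43318471698570943]
```

View pics/side0.png

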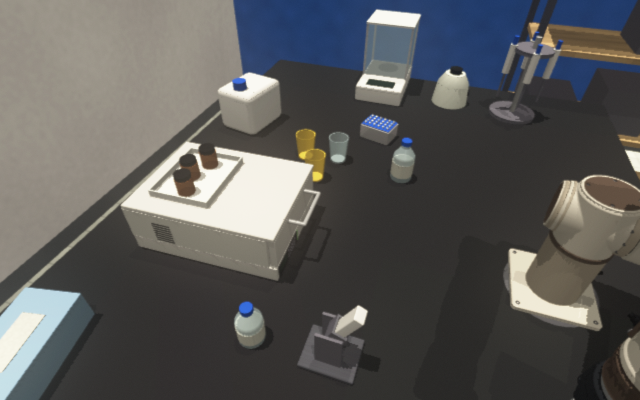

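View pics/top0.png

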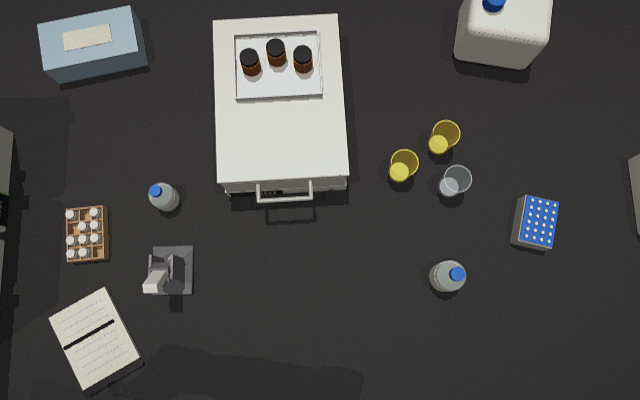

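The side view shows the holder with the leaning white thermometer at about (335,345), bottle2 at (250,330) and the bar handle at (305,208). The top view shows the thermometer leaning towards the robot, with its top at (155,283). The yellow beakers are decoys. I'll move the wrist camera in for a closer look.

```bash
python3 -m creep '[0.236,-0.284,0.15,-1.24,0.085,0.236,-0.284,0.15,-1.24,0.085,0.236,-0.284,0.15,-1.24,0.085,0.236,-0.284,0.15,-1.24,0.085,0.236,-0.284,0.15,-1.24,0.085,0.236,-0.284,0.15,-1.24,0.085,0.236,-0.284,0.15,-1.24,0.085,0.236,-0.284,0.15,-1.24,0.085,0.236,-0.284,0.15,-1.24,0.085,0.236,-0.284,0.15,-1.24,0.085]'
cat > m.py <<'E'
from h import *
import sys
np.set_printoptions(precision=3,suppress=True)
P={}; fn=sys.argv[1]
for c in("side","top","wrist"): _,P[c]=snap(c,c+fn)
o=bot.get_obs(); print(o["clock"],o["eef_pos"],o["tool_rot"],o["ft_force"])
for t in sys.argv[2:]:
    r={c:place(c,t) for c in P}
    print(t,{c:[(a.round(0).tolist(),s) for a,s in v] for c,v in r.items()})
    for a,b in(("side","top"),("wrist","top"),("wrist","side")):
        if r[a] and r[b]: print("   ",a,b,*tri([(P[a],r[a][0][0]),(P[b],r[b][0][0])]))
E
python3 m.py 1 drawer_handle thermometer tip holder autosampler
```

```text
clock: 2.48
eef_pos: [0.3621, 0.1978, 0.3833]
tool_rot: [0.682, 0.732, 0.001, 0.001]
ft_force: [0.3, 1.7, -0.5]
grip_width: 0.0849
grasp_force: 0.0
2.6333 [0.361 0.199 0.382] [0.679 0.734 0.001 0.   ] [-0.079 -0.482 -0.488]
drawer_handle {'side': [([309.0, 202.0], 0.73)], 'top': [([284.0, 200.0], 0.71)], 'wrist': [([480.0, 275.0], 0.96)]}
    side top [0.608 0.055 0.15 ] [3.1018039799449393, 1.8675637663701188]
    wrist top [0.607 0.055 0.138] [0.023991750289239715, 0.005857961257369838]
    wrist side [0.615 0.048 0.137] [6.073919084383242, 2.6310690738265046]
thermometer {'side': [([336.0, 333.0], 0.77), ([299.0, 237.0], 0.22)], 'top': [([164.0, 269.0], 0.5)], 'wrist': [([402.0, 54.0], 0.91)]}
    side top [0.459 0.339 0.087] [0.9171472340127081, 0.4248789974642389]
    wrist top [0.46  0.34  0.083] [0.2844450598333461, 0.06335789561897492]
    wrist side [0.458 0.34  0.09 ] [1.055248731031363, 0.4518123264478367]
tip {'side': [], 'top': [], 'wrist': []}
holder {'side': [], 'top': [([175.0, 271.0], 0.87)], 'wrist': [([388.0, 61.0], 0.89)]}
    wrist top [ 0.461  0.34  -0.01 ] [0.21962645621807186, 0.05394383088340963]
autosampler {'side': [([295.0, 237.0], 0.68)], 'top': [([288.0, 194.0], 0.56), ([441.0, 277.0], 0.51)], 'wrist': [([466.0, 236.0], 0.6)]}
    side top [0.65  0.053 0.007] [2.5843172066537514, 1.5334381846652676]
    wrist top [0.648 0.053 0.001] [0.6584875117144838, 0.18585240395441668]
    wrist side [ 0.657  0.049 -0.002] [3.352699060905975, 1.6403216237656175]
```

View pics/wrist1.png

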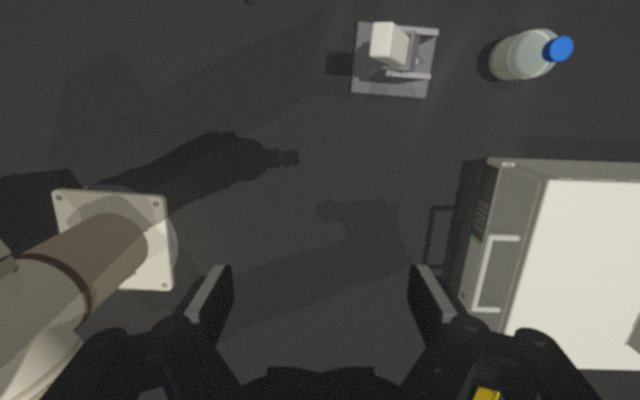

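Run:
```python
from h import *
np.set_printoptions(precision=3,suppress=True)
im,P=snap("wrist")
g=cv2.cvtColor(im,cv2.COLOR_RGB2GRAY)
c=lambda x0,y0,x1,y1:cv2.resize(im[y0:y1,x0:x1,::-1],None,fx=5,fy=5,interpolation=cv2.INTER_CUBIC)[:590,:400]
cv2.imwrite("pics/c1.png",np.hstack([c(450,220,530,338)[:590],c(345,5,425,123),]))
a,b=[onz(P,p,.132) for p in((489,238),(476,308))]; print("bar",a,b,np.degrees(np.arctan2(*(a-b)[:2])))
q=[onz(P,p,.012) for p in((359,22),(439,27),(428,98),(351,96))]; print(*q)
for i,j in((0,1),(3,2)): d=q[j]-q[i]; print("baseX dir deg",np.degrees(np.arctan2(d[1],d[0])),np.linalg.norm(d))
print("handle end, mouth", [proj(P,np.array(x)) for x in([.46,.34,.085],)])
```

```text
bar [0.604 0.115 0.132] [ 0.615 -0.002  0.132] -5.293342812303885
[0.402 0.388 0.012] [0.519 0.391 0.012] [0.523 0.293 0.012] [0.402 0.286 0.012]
baseX dir deg 1.4882680543446583 0.11723950601139849
baseX dir deg 3.2305098500752822 0.12060547880326397
handle end, mouth [array([405.713,  55.795])]
```

View pics/c1.png

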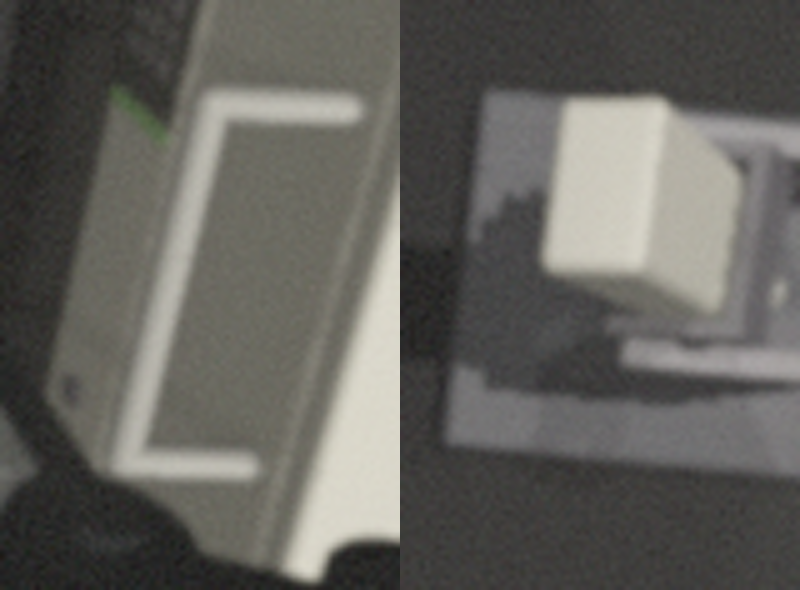

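Run:
```python
from h import *
np.set_printoptions(precision=3,suppress=True)
im,P=snap("wrist")
for n,p,q,z in(("bar",(492.6,241),(476,312.4),.132),("topL",(379,24.6),(374,58.6),.174),("topR",(397,24.6),(393,59.4),.184)):
    a,b=onz(P,p,z),onz(P,q,z);d=a-b; print(n,a,b,np.linalg.norm(d),"mid",(a+b)/2,"angle from y toward -x",np.degrees(np.arctan2(-d[0],d[1])))
```

```text
bar [0.61  0.111 0.132] [ 0.617 -0.01   0.132] 0.12088854530361877 mid [0.614 0.05  0.132] angle from y toward -x 3.1173666395573996
topL [0.407 0.354 0.174] [0.407 0.323 0.174] 0.031029888766379774 mid [0.407 0.339 0.174] angle from y toward -x -1.3145184069615516
topR [0.423 0.354 0.184] [0.424 0.323 0.184] 0.030746860631910948 mid [0.424 0.338 0.184] angle from y toward -x 1.8507151426278192
```

Measured: bar middle at (0.611, 0.051, 0.132), 121 mm long, housing yaw about +3°. Thermometer lower end is at (0.460, 0.340, 0.087) and the top at (0.415, 0.339, 0.179), so it leans about 26° towards −x. Next is the drawer.

```bash
python3 -m creep '[0.248,-0.148,-0.18,-0.025,0.04,0.248,-0.148,-0.18,-0.025,0.04,0.248,-0.148,-0.18,-0.025,0.04,0.248,-0.148,-0.18,-0.025,0.04,0.248,-0.148,-0.18,-0.025,0.04,0.248,-0.148,-0.18,-0.025,0.04,0.248,-0.148,-0.18,-0.025,0.04,0.248,-0.148,-0.18,-0.025,0.04,0.248,-0.148,-0.18,-0.025,0.04,0.248,-0.148,-0.18,-0.025,0.04]'
python3 m.py 2 drawer_handle autosampler
```

```text
clock: 4.32
eef_pos: [0.608, 0.0505, 0.1974]
tool_rot: [0.689, 0.725, -0.002, -0.002]
ft_force: [-0.6, 0.2, 0.3]
grip_width: 0.0399
grasp_force: 0.0
4.4667 [0.608 0.053 0.202] [0.687 0.726 0.    0.   ] [ 0.62  -0.541  1.476]
drawer_handle {'side': [([309.0, 207.0], 0.93)], 'top': [], 'wrist': [([326.0, 214.0], 0.74)]}
    wrist side [0.614 0.056 0.135] [2.64878346957033, 0.5067002191504875]
autosampler {'side': [([297.0, 238.0], 0.64)], 'top': [], 'wrist': [([358.0, 174.0], 0.9)]}
    wrist side [0.651 0.055 0.008] [0.17696453733396042, 0.0478867206763364]
```

View pics/wrist2.png

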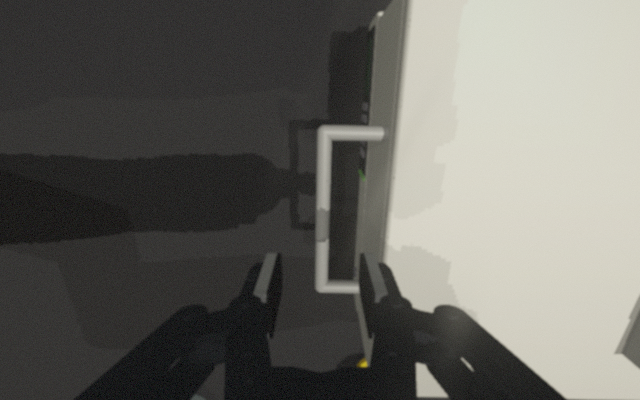

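The bar runs from about (324,130) to (321,290) and lies between the fingers, with the right finger clear of the drawer front at about (365,270). I'll go down and close.

```bash
python3 -m creep '[0.003,0,-0.035,0,0.04,0.003,0,-0.07,0,0.04,0.003,0,-0.085,0,0.04,0.003,0,-0.085,0,0.04,0.003,0,-0.085,0,0,0.003,0,-0.085,0,0,0.003,0,-0.085,0,0,0.003,0,-0.085,0,0,0.003,0,-0.085,0,0,0.003,0,-0.085,0,0]'
```

```text
clock: 5.6
eef_pos: [0.6091, 0.0525, 0.1173]
tool_rot: [0.687, 0.726, -0.001, -0.001]
ft_force: [-5.0, 0.4, 3.7]
grip_width: 0.0076
grasp_force: 58.5
```

```bash
python3 -m creep '[-0.015,-0.001,0,0,0,-0.035,-0.002,0,0,0,-0.055,-0.003,0,0,0,-0.075,-0.004,0,0,0,-0.095,-0.005,0,0,0,-0.115,-0.006,0,0,0,-0.13,-0.007,0,0,0,-0.142,-0.0075,0,0,0,-0.148,-0.0078,0,0,0,-0.15,-0.008,0,0,0]'
```

```text
clock: 6.43
eef_pos: [0.4611, 0.0472, 0.1173]
tool_rot: [0.687, 0.727, 0.003, -0.001]
ft_force: [3.3, 8.5, -5.8]
grip_width: 0.0077
grasp_force: 60.5
```

```bash
python3 -m creep '[-0.003,0,0,0,0,-0.006,0,0,0,0,-0.006,0,0,0,0,-0.006,0,0,0,0]'
```

```text
clock: 6.77
eef_pos: [0.4592, 0.0471, 0.1173]
tool_rot: [0.687, 0.727, 0.005, 0.001]
ft_force: [8.9, 8.4, -11.2]
grip_width: 0.0079
grasp_force: 60.0
```

```bash
python3 -m creep '[0.004,0,0,0,0.03,0.004,0,0,0,0.036,0.004,0,0,0,0.036,0.004,0,0,0,0.036,0.004,0,0.04,0,0.04,0.004,0,0.08,0,0.04,0.004,0,0.12,0,0.04,0.004,0,0.16,0,0.06,0.004,0,0.19,0,0.085,0.004,0,0.19,0,0.085]'
python3 m.py 3 drawer_handle ring vial1 vial2 vial3 thermometer tip
```

```text
clock: 7.6
eef_pos: [0.4618, 0.0444, 0.3136]
tool_rot: [0.688, 0.726, 0.005, 0.004]
ft_force: [0.9, 0.4, -0.2]
grip_width: 0.0745
grasp_force: 0.0
7.75 [0.459 0.044 0.306] [ 0.687  0.726 -0.     0.   ] [-0.024 -0.614 -0.696]
drawer_handle {'side': [([368.0, 217.0], 0.92), ([328.0, 219.0], 0.36)], 'top': [], 'wrist': [([319.0, 176.0], 0.79)]}
    wrist side [0.462 0.051 0.144] [2.747769516695009, 0.7632148296969533]
ring {'side': [([315.0, 243.0], 0.62), ([316.0, 215.0], 0.43)], 'top': [], 'wrist': [([424.0, 119.0], 0.8)]}
    wrist side [0.582 0.107 0.065] [0.4382301474497422, 0.14467683442165277]
vial1 {'side': [([328.0, 219.0], 0.56), ([319.0, 216.0], 0.46)], 'top': [([325.0, 216.0], 0.65), ([307.0, 204.0], 0.56)], 'wrist': [([431.0, 202.0], 0.76), ([401.0, 233.0], 0.72)]}
    side top [ 0.589 -0.039  0.011] [1.2816502851305807, 0.8028738268298284]
    wrist top [ 0.596 -0.031  0.027] [25.68849034245478, 5.842551469858533]
    wrist side [0.59  0.01  0.068] [14.578331105038338, 4.987806076000773]
vial2 {'side': [([328.0, 219.0], 0.56), ([319.0, 216.0], 0.46)], 'top': [([325.0, 216.
[... 413 characters left out ...]
0.65), ([307.0, 204.0], 0.56)], 'wrist': [([431.0, 202.0], 0.76), ([401.0, 233.0], 0.72)]}
    side top [ 0.589 -0.039  0.011] [1.2816502851305807, 0.8028738268298284]
    wrist top [ 0.596 -0.031  0.027] [25.68849034245478, 5.842551469858533]
    wrist side [0.59  0.01  0.068] [14.578331105038338, 4.987806076000773]
thermometer {'side': [([335.0, 332.0], 0.79)], 'top': [([162.0, 270.0], 0.6)], 'wrist': [([403.0, 203.0], 0.21)]}
    side top [0.458 0.341 0.093] [0.18315514138297626, 0.0846799343121689]
    wrist top [0.416 0.186 0.613] [19.131553340522707, 3.0398253250717735]
    wrist side [ 0.775 -0.415 -1.243] [33.86592170823924, 23.56247483408386]
tip {'side': [], 'top': [], 'wrist': []}
```

View pics/wrist3.png

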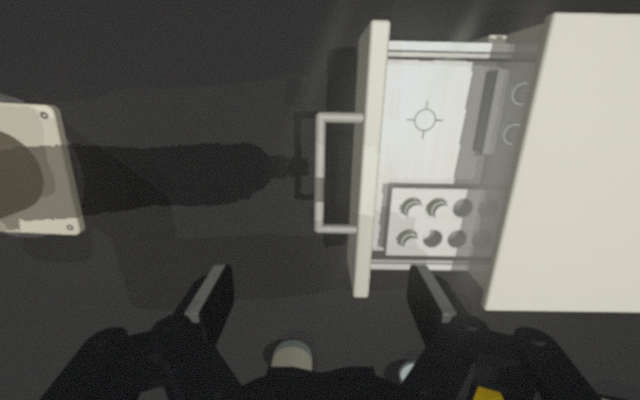

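The drawer is out. The ring shows at (425,120), giving (0.582, 0.107, 0.065), which matches the geometry. The vials are upright at (408–440, 205–240). Next I'll go above the thermometer with the fingers closing along y.

```bash
python3 -m creep '[-0.033,0.294,-0.036,1.545,0.085,-0.033,0.294,-0.036,1.545,0.085,-0.033,0.294,-0.036,1.545,0.085,-0.033,0.294,-0.036,1.545,0.085,-0.033,0.294,-0.036,1.545,0.085,-0.033,0.294,-0.036,1.545,0.085,-0.033,0.294,-0.036,1.545,0.085,-0.033,0.294,-0.036,1.545,0.085,-0.033,0.294,-0.036,1.545,0.085,-0.033,0.294,-0.036,1.545,0.085]'
```

```text
clock: 9.63
eef_pos: [0.4254, 0.3397, 0.2695]
tool_rot: [0.128, 0.992, -0.001, -0.0]
ft_force: [-0.4, 0.6, -0.1]
grip_width: 0.0856
grasp_force: 0.0
```

```bash
python3 -m creep '[0,0,0,0.283,0.085,0,0,0,0.283,0.085,0,0,0,0.283,0.085]'
python3 m.py 4 thermometer holder
```

```text
clock: 9.88
eef_pos: [0.426, 0.3385, 0.2701]
tool_rot: [-0.011, 1.0, -0.0, -0.0]
ft_force: [-0.5, 0.6, 0.3]
grip_width: 0.0848
grasp_force: 0.0
10.0333 [0.426 0.338 0.27 ] [-0.008  1.    -0.    -0.   ] [0.239 0.048 0.655]
thermometer {'side': [([338.0, 333.0], 0.89), ([334.0, 206.0], 0.59)], 'top': [([162.0, 269.0], 0.46)], 'wrist': [([318.0, 209.0], 0.69)]}
    side top [0.458 0.34  0.091] [3.0592372752323813, 1.4126663895279044]
    wrist top [0.46  0.337 0.099] [1.7495830292507155, 0.2947964428715016]
    wrist side [0.455 0.338 0.092] [5.574458220051218, 2.0108939190470863]
holder {'side': [([335.0, 356.0], 0.58)], 'top': [([175.0, 272.0], 0.62)], 'wrist': [([322.0, 184.0], 0.72)]}
    side top [ 0.457  0.338 -0.006] [0.8117430077921006, 0.378194057172268]
    wrist top [ 0.458  0.339 -0.006] [1.1726005677095779, 0.23750442234505492]
    wrist side [0.456 0.341 0.   ] [1.5045873571498019, 0.6307016642214931]
```

View pics/wrist4.png

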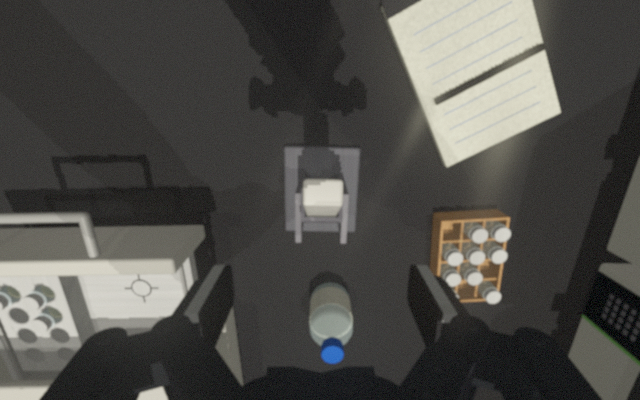

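The holder base edges, (285,147)–(360,149), and the handle top, (323,185), are aligned with the image axes. The handle is centred between the fingers and bottle2 is clear of them. I'll descend and grip.

```bash
python3 -m creep '[0,0,-0.04,0,0.085,0,0,-0.08,0,0.085,0,0.001,-0.115,0,0.085,0,0.001,-0.135,0,0.085,0,0.001,-0.135,0,0.06,0,0.001,-0.135,0,0.02,0,0.001,-0.135,0,0.0,0,0.001,-0.135,0,0,0,0.001,-0.135,0,0,0,0.001,-0.135,0,0]'
```

```text
clock: 11.17
eef_pos: [0.4275, 0.3402, 0.1378]
tool_rot: [-0.008, 1.0, 0.001, 0.002]
ft_force: [-0.5, -1.7, 6.7]
grip_width: 0.0311
grasp_force: 59.2
```

```bash
python3 -m creep '[-0.0022,0,0.0045,0,0,-0.0045,0,0.009,0,0,-0.0089,0,0.0179,0,0,-0.0134,0,0.0269,0,0,-0.0178,0,0.0358,0,0,-0.0223,0,0.0448,0,0,-0.0223,0,0.0448,0,0]'
python3 m.py 5 thermometer tip
```

```text
clock: 11.75
eef_pos: [0.4027, 0.3398, 0.182]
tool_rot: [-0.009, 1.0, 0.001, -0.0]
ft_force: [0.1, -0.6, -1.3]
grip_width: 0.0314
grasp_force: 59.3
11.9 [0.403 0.339 0.18 ] [-0.009  1.    -0.    -0.001] [ 0.798 -0.507 -1.921]
thermometer {'side': [([349.0, 326.0], 0.96)], 'top': [], 'wrist': [([317.0, 269.0], 0.97), ([321.0, 227.0], 0.64)]}
    wrist side [0.434 0.339 0.13 ] [4.216421928785124, 1.0248348583097102]
tip {'side': [], 'top': [], 'wrist': []}
```

Run:
```python
import cv2,numpy as np
a=cv2.imread("pics/side5.png")[270:400,270:430];b=cv2.imread("pics/top5.png")[220:350,120:220]
f=lambda x,k:cv2.resize(x,None,fx=k,fy=k,interpolation=cv2.INTER_CUBIC)
a=f(a,3);b=f(b,3);cv2.imwrite("pics/c5.png",np.hstack([a,b]))
```

```text
(no output)
```

View pics/c5.png

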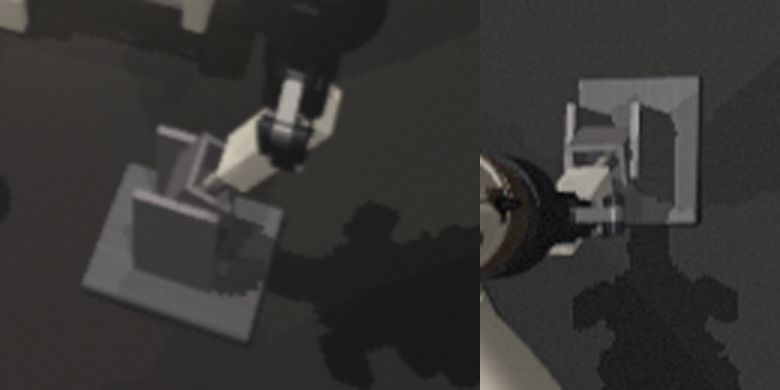

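The force stayed near the thermometer's own weight as it came out, and the shaft is still about 50 mm inside the sleeve. The tool can't tilt, so I'll swing the thermometer upright between the pads by levering its shaft against the sleeve's mouth: move +x while rising.

```bash
python3 -m creep '[0.005,0,0.0035,0,0,0.01,0,0.007,0,0,0.015,0,0.0105,0,0,0.02,0,0.014,0,0,0.025,0,0.0175,0,0,0.03,0,0.021,0,0,0.03,0,0.021,0,0]'
cat > t.py <<'E'
import sys
from h import *
np.set_printoptions(precision=3,suppress=True)
im,P=snap("side","side"+sys.argv[1]); _,W=snap("wrist","wrist"+sys.argv[1])
o=bot.get_obs(); G=np.array(o["eef_pos"])+[0,0,.019]; print(o["clock"],G,o["ft_force"])
uvp=place("side","thermometer",1);uvt=place("side","tip",1); wt=place("wrist","tip",1);wp=place("wrist","thermometer",1)
print(uvp,uvt,wp,wt)
for n,q,w,L in(("end",uvp,wp,.075),("tip",uvt,wt,.145)):
    if q:
        # intersect side ray with plane y=G.y
        u,v=q[0][0]; A=np.array([u*P[2]-P[0],v*P[2]-P[1]])
        xz=np.linalg.solve(A[:,[0,2]],-(A[:,1]*G[1]+A[:,3])); d=xz-G[[0,2]]
        print(n,"x,z",xz,"lean deg (tip to +x)",np.degrees(np.arctan2(d[0],-d[1])),"dist",np.hypot(*d))
    if q and w: print(n,"tri",*tri([(P,q[0][0]),(W,w[0][0])]))
c=cv2.resize(im[250:380,270:430,::-1],None,fx=3,fy=3,interpolation=cv2.INTER_CUBIC)
cv2.imwrite(f"pics/c{sys.argv[1]}.png",c)
E
python3 t.py 6
```

```text
clock: 12.78
eef_pos: [0.4336, 0.339, 0.2011]
tool_rot: [-0.008, 1.0, -0.0, -0.001]
ft_force: [-5.9, -0.3, -2.6]
grip_width: 0.031
grasp_force: 61.2
12.8833 [0.433 0.339 0.22 ] [-5.395 -0.722 -2.947]
[(array([345.088, 316.12 ]), 0.79)] [] [(array([313.92, 241.8 ]), 0.65)] []
end x,z [0.442 0.156] lean deg (tip to +x) 7.480954039596803 dist 0.06451393305880432
end tri [0.443 0.335 0.151] [0.6472295630526951, 2.7031645754890152]
```

```bash
python3 -m creep '[0.005,0,0.004,0,0,0.01,0,0.008,0,0,0.014,0,0.012,0,0,0.014,0,0.012,0,0]'; python3 t.py 7
```

```text
clock: 13.42
eef_pos: [0.4484, 0.3394, 0.2143]
tool_rot: [-0.008, 1.0, 0.0, 0.0]
ft_force: [-6.1, -0.8, 0.4]
grip_width: 0.0312
grasp_force: 62.0
13.5167 [0.448 0.34  0.234] [-5.722 -1.063  0.735]
[(array([340.416, 313.4  ]), 0.57)] [] [(array([317.504, 227.4  ]), 0.59)] [(array([321.92, 201.4 ]), 0.66)]
end x,z [0.451 0.162] lean deg (tip to +x) 2.1557609251577525 dist 0.07202695175814697
end tri [0.452 0.337 0.158] [0.15343307561922703, 0.6244718404859921]
```

View pics/c7.png

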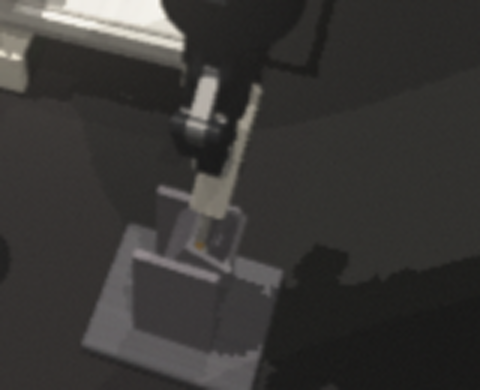

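```bash
cat > ang.py <<'E'
# lean in x-z plane of handle line seen in side image: two pixels on an edge lying in plane y=Y
import sys
from h import *
_,P=snap("side"); a=[float(x) for x in sys.argv[1:]]; Y=a[4]
def pt(u,v):
    A=np.array([u*P[2]-P[0],v*P[2]-P[1]]); return np.linalg.solve(A[:,[0,2]],-(A[:,1]*Y+A[:,3]))
p,q=pt(*a[:2]),pt(*a[2:4]); d=q-p; print(p,q,"lean tip to +x",np.degrees(np.arctan2(d[0],-d[1])),np.hypot(*d))
E
python3 ang.py 356.7 279.3 346.7 321.7 0.355
python3 - <<'E'
import cv2
a=cv2.imread("pics/side7.png")[265:345,310:375]
cv2.imwrite("pics/c7b.png",cv2.resize(a,None,fx=7,fy=7,interpolation=cv2.INTER_CUBIC))
E
```

```text
[0.42558972 0.29385716] [0.43479657 0.16614803] lean tip to +x 4.12345132153028 0.12804057780254577
```

View pics/c7b.png

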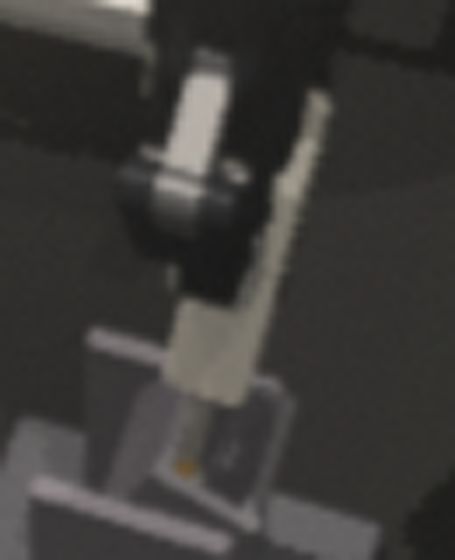

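```bash
python3 ang.py 357.1 279.3 347.4 317.6 0.324; python3 ang.py 350.4 290.7 344.3 322.6 .356
python3 - <<'E'
from h import *
_,P=snap("side")
for x,y,z in((.448,.34,.234),(.448,.34,.159),(.448,.34,.12)): print(proj(P,np.array([x,y,z])), (proj(P,np.array([x,y,z]))-[310,265])*7)
E
```

```text
[0.42991941 0.25316129] [0.44001185 0.12920291] lean tip to +x 4.654640637480171 0.12436855670216054
[0.43354217 0.26158765] [0.43880872 0.16259475] lean tip to +x 3.0453371597279557 0.09913290195072946
[343.73151699 290.6191978 ] [236.12061894 179.3343846 ]
[341.77960337 314.82617753] [222.45722359 348.78324274]
[340.87044776 326.1012212 ] [216.09313434 427.70854843]
```

```bash
python3 ang.py 343.7 290.6 336.7 331.4 .34; python3 -m creep '[0.003,0,0,0,0,0.006,0,0,0,0,0.006,0,0,0,0,0.006,0,0,0,0,0.006,0,0.02,0,0,0.006,0,0.04,0,0,0.006,0,0.06,0,0,0.006,0,0.08,0,0,0.006,0,0.08,0,0,0.006,0,0.08,0,0]'; python3 t.py 8;  python3 - <<'E'
import cv2
a=cv2.imread("pics/side8.png")[230:340,300:390]
cv2.imwrite("pics/c8b.png",cv2.resize(a,None,fx=5,fy=5,interpolation=cv2.INTER_CUBIC))
E
```

```text
[0.44805757 0.2340293 ] [0.45544889 0.09649964] lean tip to +x 3.076315656054899 0.13772814033030192
clock: 14.8
eef_pos: [0.4562, 0.3402, 0.2954]
tool_rot: [-0.008, 1.0, 0.002, 0.004]
ft_force: [-0.2, -0.5, -2.8]
grip_width: 0.0314
grasp_force: 62.1
14.9 [0.454 0.339 0.311] [-0.233 -0.973 -1.626]
[(array([344.704, 287.68 ]), 0.84)] [(array([337.216, 307.   ]), 0.58)] [(array([319.616, 220.   ]), 0.76)] [(array([321.024, 190.32 ]), 0.5)]
end x,z [0.447 0.242] lean deg (tip to +x) -6.1523998596943335 dist 0.07009710825287487
end tri [0.448 0.339 0.243] [1.0249587834368488, 3.9506886398397794]
tip x,z [0.458 0.178] lean deg (tip to +x) 1.4444636693294928 dist 0.13304349984795877
tip tri [0.455 0.338 0.176] [1.6029165897136832, 5.045613203869323]
```

View pics/c8b.png

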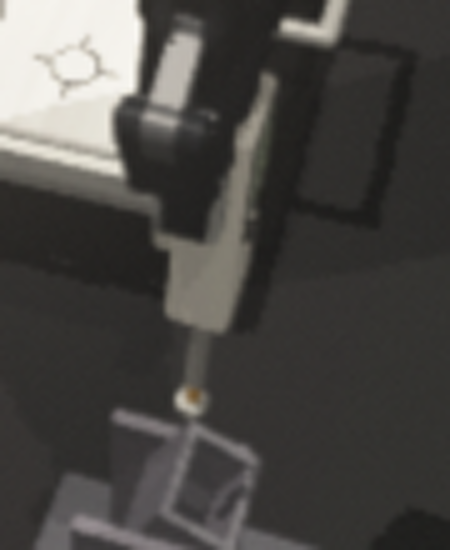

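The thermometer is clear of the sleeve and nearly upright, with the tip face at side pixel (338,311). I'm at my picture limit, so from here I'll work from numbers only and average several detections to measure the lean.

```bash
cat > up.py <<'E'
from h import *
np.set_printoptions(precision=3,suppress=True)
D={}
for i in range(6):
    for c in("side","wrist"):
        im,P=snap(c,f"u_{c}")
        for t in("tip","thermometer"):
            r=place(c,t,1)
            if r and r[0][1]>.3: D.setdefault((c,t),[]).append((P,r[0][0]))
o=bot.get_obs();G=np.array(o["eef_pos"])+[0,0,.019];print(o["clock"],"G",G,o["ft_force"])
for k,v in D.items(): print(k,len(v),np.median([u for _,u in v],0),np.std([u for _,u in v],0))
X={}
for t in("tip","thermometer"):
    X[t],r=tri(D.get(("side",t),[])+D.get(("wrist",t),[])); print(t,X[t],"rms",np.mean(r))
d=X["tip"]-X["thermometer"]; e=X["tip"]-G
print("tip-end",d,"lean x,y deg",np.degrees(np.arctan2(d[:2],-d[2])),"tip-G",e,np.degrees(np.arctan2(e[:2],-e[2])))
E
python3 up.py
python3 - <<'E'
from h import *
im=cv2.imread("pics/side8.png").astype(int)
# white handle pixels: rows, leftmost & rightmost bright in window right of gripper
for v in range(246,300,3):
    g=im[v].mean(1); print(v,[int(x) for x in g[328:360]])
E
```

```text
16.9 G [0.454 0.339 0.312] [ 0.638 -0.068 -0.651]
('side', 'tip') 6 [337.44 309.  ] [26.42  51.247]
('side', 'thermometer') 6 [343.808 288.74 ] [1.081 0.886]
('wrist', 'tip') 6 [321.856 190.82 ] [95.211 24.63 ]
('wrist', 'thermometer') 6 [318.688 218.74 ] [0.766 1.072]
tip [0.418 0.379 0.369] rms 143.50245683139926
thermometer [0.45  0.338 0.237] rms 1.7997755106911058
tip-end [-0.032  0.041  0.132] lean x,y deg [-166.492  162.65 ] tip-G [-0.036  0.04   0.056] [-147.527  144.949]
246 [68, 49, 82, 158, 181, 184, 184, 184, 180, 153, 92, 46, 38, 38, 37, 38, 36, 37, 36, 38, 37, 37, 37, 49, 96, 113, 113, 72, 41, 38, 33, 32]
249 [79, 94, 153, 177, 182, 183, 182, 181, 165, 102, 56, 41, 39, 37, 38, 38, 38, 37, 38, 37, 36, 36, 44, 82, 107, 109, 80, 49, 40, 37, 34, 33]
252 [95, 131, 138, 129, 119, 114, 113, 105, 76, 57, 54, 61, 72, 71, 70, 52, 39, 36, 37, 38, 37, 50, 102, 126, 132, 94, 61, 42, 35, 34, 33, 33]
255 [81, 94, 100, 106, 113, 123, 128, 94, 73, 74, 75, 74, 62, 45, 43, 39, 37, 37, 40, 75, 105, 123, 141, 139, 96, 74, 52, 36, 34, 33, 34, 32]
258 [52, 56, 58, 60, 63, 66, 60, 49, 45, 46, 
[... 1221 characters left out ...]
 34, 34, 35, 61, 110, 119, 115, 113, 114, 116, 121, 123, 122, 124, 123, 123, 119, 109, 87, 52, 34, 31, 32, 31, 41, 46, 46, 48, 47, 47]
288 [35, 35, 33, 31, 42, 89, 116, 120, 120, 121, 122, 122, 122, 122, 122, 123, 122, 121, 114, 90, 57, 37, 36, 35, 36, 40, 48, 51, 53, 52, 51, 52]
291 [45, 45, 44, 46, 57, 109, 122, 120, 124, 122, 122, 121, 122, 122, 124, 122, 122, 118, 94, 57, 38, 35, 35, 36, 39, 48, 51, 51, 52, 52, 50, 53]
294 [43, 43, 43, 44, 44, 48, 60, 72, 91, 111, 113, 116, 120, 121, 122, 122, 120, 99, 62, 38, 35, 36, 36, 39, 48, 52, 53, 51, 52, 52, 51, 51]
297 [44, 43, 43, 42, 43, 43, 47, 53, 53, 57, 72, 79, 80, 76, 64, 57, 56, 53, 52, 51, 51, 51, 50, 51, 52, 50, 51, 52, 51, 51, 52, 51]
```

```bash
python3 ang.py 355.0 246 349.7 282 .323; python3 ang.py 340.4 296 338 309.5 .339; python3 ang.py 333.6 281 332.3 292 .355
python3 - <<'E'
from h import *
np.set_printoptions(precision=3,suppress=True)
_,P=snap("side")
def pt(u,v,Y):
    A=np.array([u*P[2]-P[0],v*P[2]-P[1]]); return np.linalg.solve(A[:,[0,2]],-(A[:,1]*Y+A[:,3]))
print("tip",pt(337.8,311,.339), "end corners +x+y",pt(332.5,291.7,.355),"-x+y",pt(345,296,.355))
for i in range(3):
    im,W=snap("wrist"); print([ (p.round(1),s) for p,s in place("wrist","tip",2)],[ (p.round(1),s) for p,s in place("wrist","thermometer",1)])
for th in(-4,0,4):
    t=np.radians(th); G=np.array([.454,.339,.312]); a=np.array([np.sin(t),0,-np.cos(t)])
    print(th,"wrist tip",proj(W,G+a*.145),"end",proj(W,G+a*.075),"side tip",proj(P,G+a*.145))
E
```

```text
[0.43942207 0.33271839] [0.44235243 0.23901362] lean tip to +x 1.7911860926192942 0.09375058353109436
[0.45337487 0.21440605] [0.45604213 0.17100202] lean tip to +x 3.5165209889853446 0.0434859020320893
[0.46279602 0.27354493] [0.46410546 0.24280876] lean tip to +x 2.439468836371911 0.03076404582628408
tip [0.456 0.166] end corners +x+y [0.464 0.244] -x+y [0.442 0.242]
[(array([322.9, 188.2]), 0.47)] [(array([318.2, 219. ]), 0.79)]
[(array([320.6, 190.5]), 0.47)] [(array([317.9, 220.7]), 0.55)]
[(array([322.4, 190.1]), 0.49)] [(array([317.6, 220.9]), 0.79)]
-4 wrist tip [321.059 182.325] end [321.069 216.117] side tip [344.297 312.479]
0 wrist tip [320.849 192.975] end [320.927 223.018] side tip [338.984 311.037]
4 wrist tip [320.644 203.606] end [320.788 230.013] side tip [333.72  309.389]
```

Run:
```python
from h import *
np.set_printoptions(precision=4,suppress=True)
o=bot.get_obs(); print(o["clock"],o["joint_pos"],o["eef_pos"])
S=[];
_,Ps=snap("side");_,Pt=snap("top")
for c,P in(("side",Ps),("top",Pt)):
    for p,s in place(c,"ring",2): print(c,p,s,onz(P,p,.068))
```

```text
17.55 [ 0.6421  0.363   0.3328  1.5406 -0.      0.6249] [0.4538 0.3393 0.2931]
side [313.408 244.48 ] 0.85 [0.5829 0.115  0.068 ]
top [261.504 213.72 ] 0.77 [0.5876 0.1137 0.068 ]
```

```bash
python3 -m creep '[0.013,-0.023,0.015,0,0,0.026,-0.046,0.03,0,0,0.039,-0.069,0.03,0,0,0.051,-0.093,0.03,0,0,0.064,-0.116,0.03,0,0,0.076,-0.139,0.03,0,0,0.089,-0.162,0.03,0,0,0.102,-0.185,0.03,0,0,0.114,-0.208,0.03,0,0,0.12,-0.22,0.03,0,0]'
python3 - <<'E'
from h import *
print(bot.get_obs()["joint_pos"])
E
```

```text
clock: 18.58
eef_pos: [0.5749, 0.1167, 0.3229]
tool_rot: [-0.007, 1.0, -0.0, 0.0]
ft_force: [-0.8, 1.1, -1.5]
grip_width: 0.031
grasp_force: 62.0
[ 2.00807073e-01  4.10063550e-01  4.78266915e-01  1.63897509e+00
 -1.01842504e-03  1.86211161e-01]
```

Run:
```python
from h import *
np.set_printoptions(precision=4,suppress=True)
_,Ps=snap("side");_,Pt=snap("top")
c=bot.camera("wrist");K=np.array(c["camera_matrix"]);Tc=np.array(c["T_tool_cam"])
def PW(p,q):
    T=np.eye(4);T[:3,:3]=R.from_quat(q).as_matrix();T[:3,3]=p;return K@np.linalg.inv(T@Tc)[:3]
V=[("side8",Ps,(313.9,243.5),8),("top5",Pt,(260,213),6),("wrist3",PW([.459,.044,.306],[.687,.726,0,0]),(424.5,119.5),17),("wrist4",PW([.426,.338,.27],[-.008,1,0,0]),(141,288),16)]
obs=[]
for n,P,g0,w in V:
    im=cv2.imread(f"pics/{n}.png",0).astype(float)
    g=np.array(g0,float)
    for _ in range(4):
        x0,y0=np.round(g).astype(int); s=im[y0-w:y0+w+1,x0-w:x0+w+1]
        bg=cv2.medianBlur(s.astype(np.uint8),9 if w<10 else 15).astype(float)
        m=np.clip(bg-s-12,0,None); yy,xx=np.mgrid[-w:w+1,-w:w+1]; m[np.hypot(xx,yy)>w]=0
        g=np.array([x0+(m*xx).sum()/m.sum(),y0+(m*yy).sum()/m.sum()])
    print(n,g,onz(P,g,.068),m.sum()); obs.append((P,g))
print(tri(obs)); print(tri(obs[:2]))
# tip now
for i in range(3):
    _,p=snap("side");_,w=snap("wrist");_,t=snap("top")
    for c,P in(("side",p),("wrist",w),("top",t)): print(c,[(a.round(1),s,onz(P,a,.203)) for a,s in place(c,"tip",2)])
print(bot.get_obs()["eef_pos"],bot.get_obs()["clock"])
```

```text
side8 [315.0439 243.1363] [0.5805 0.1094 0.068 ] 1049.0
top5 [260.3689 213.3762] [0.5885 0.1165 0.068 ] 824.0
wrist3 [425.0529 120.2995] [0.5794 0.1063 0.068 ] 3249.0
wrist4 [141.4278 287.2737] [0.5825 0.1067 0.068 ] 3548.0
(array([0.5826, 0.1124, 0.073 ]), [1.3774411269595328, 2.5189810093932876, 6.990461700477919, 3.326839186874529])
(array([0.5842, 0.1153, 0.0751]), [2.2549690347861895, 1.271053750093224])
side [(array([314., 209.]), 0.4, array([0.5758, 0.1293, 0.203 ]))]
wrist [(array([250.4,  64.3]), 0.63, array([0.4681, 0.0626, 0.203 ])), (array([322.7, 190. ]), 0.47, array([0.569 , 0.1208, 0.203 ]))]
top []
side [(array([313.9, 210.3]), 0.59, array([0.5745, 0.1335, 0.203 ]))]
wrist [(array([320.5, 191.6]), 0.39, array([0.5706, 0.1197, 0.203 ]))]
top []
side [(array([313.5, 209.8]), 0.53, array([0.576 , 0.1322, 0.203 ]))]
wrist [(array([323.1, 190.5]), 0.45, array([0.5697, 0.121 , 0.203 ]))]
top []
[0.5738 0.1193 0.3231] 19.6333
```

```bash
python3 -m creep '[0.0075,-0.011,0,0,0,0.0075,-0.011,-0.02,0,0,0.0075,-0.011,-0.045,0,0,0.0075,-0.011,-0.07,0,0,0.0075,-0.011,-0.095,0,0,0.0075,-0.011,-0.11,0,0,0.0075,-0.011,-0.114,0,0,0.0075,-0.011,-0.114,0,0]'
python3 - <<'E'
from h import *
np.set_printoptions(precision=4,suppress=True)
for i in range(3):
    for c in("side","wrist","top"):
        _,P=snap(c,f"d{i}_{c}")
        print(c,"tip",[(a.round(1),s,onz(P,a,.088)) for a,s in place(c,"tip",1)],"ring",[(a.round(1),s,onz(P,a,.068)) for a,s in place(c,"ring",1)])
o=bot.get_obs();print(o["eef_pos"],o["ft_force"],o["clock"])
E
```

```text
clock: 20.3
eef_pos: [0.5808, 0.1075, 0.2076]
tool_rot: [-0.008, 1.0, -0.0, -0.002]
ft_force: [0.3, 0.4, -1.6]
grip_width: 0.0315
grasp_force: 62.0
side tip [(array([336. , 156.7]), 0.73, array([ 0.6328, -0.2439,  0.088 ]))] ring [(array([315.7, 244.1]), 0.89, array([0.5779, 0.1118, 0.068 ]))]
wrist tip [(array([323. , 190.9]), 0.48, array([0.58  , 0.1098, 0.088 ]))] ring [(array([319.6, 187.5]), 0.89, array([0.5828, 0.1068, 0.068 ]))]
top tip [(array([290.9, 193.3]), 0.4, array([0.6314, 0.0417, 0.088 ]))] ring [(array([262.9, 217.3]), 0.66, array([0.5787, 0.1104, 0.068 ]))]
side tip [(array([331.3, 219.9]), 0.7, array([0.5611, 0.0358, 0.088 ]))] ring [(array([312. , 242.7]), 0.56, array([0.5882, 0.1105, 0.068 ]))]
wrist tip [(array([322.7, 189.1]), 0.65, array([0.5765, 0.1096, 0.088 ]))] ring [(array([314.6, 189.9]), 0.56, array([0.5834, 0.1021, 0.068 ]))]
top tip [] ring [(array([265. , 213.7]), 0.68, array([0.5873, 0.1053, 0.068 ]))]
side tip [(array([313.2, 244. ]), 0.38, array([0.5778, 0.1307, 0.088 ]))] ring [(array([312.5, 242.3]), 0.74, array([0.5874, 0.1088, 0.068 ]))]
wrist tip [(array([319.6, 190.8]), 0.55, array([0.5779, 0.1068, 0.088 ]))] ring [(array([317.9, 188.9]), 0.79, array([0.5821, 0.1052, 0.068 ]))]
top tip [] ring [(array([258.6, 218.4]), 0.71, array([0.5764, 0.1207, 0.068 ]))]
[0.5813 0.1084 0.2091] [ 0.3265  0.818  -1.1645] 21.65
```

Run:
```python
import cv2,numpy as np
w=np.mean([cv2.imread(f"pics/d{i}_wrist.png",0).astype(float) for i in range(3)],0)
ch=" .:-=+*#%@"
for v in range(160,222,1): print(v,''.join(ch[int(x*9.99/256)] for x in w[v,285:355]))
s=np.mean([cv2.imread(f"pics/d{i}_side.png",0).astype(float) for i in range(3)],0)
for v in range(215,262,1): print(v,''.join(ch[int(x*9.99/256)] for x in s[v,290:340]))
```

```text
160 %%%#***********************************************#%%%%%%%%%%%%%%%%%%
161 %%%%#**********************************************#%%%%%%%%%%%%%%%%%%
162 %%%%#*********************************************#%%%%%%%%%%%%%%%%%%%
163 %%%%######**************************************###%%%%%%%%%%%%%%%%%%%
164 %%%%%#######***********************************##%%%%%%%%%%%%%%%%%%%%%
165 %%%%%%%%%%%#***********************************#%%%%%%%%%%%%%%%%%%%%%%
166 %%%%%%%%%%%%#*********************+************#%%%%%%%%%%%%%%%%%%%%%%
167 %%%%%%%%%%%%%#*******************+++***********#%%%%%%%%%%%%%%%%%%%%%%
168 %%%%%%%%%%%%%%#******************+++***********#%%%%%%%%%%%%%%%%%%%%%%
169 %%%%%%%%%%%%%%#******************+=+***********#%%%%%%%%%%%%%%%%%%%%%%
170 %%%%%%%%%%%%%%#******************+=++**********#%%%%%%%%%%%%%%%%%%%%%%
171 %%%%%%%%%%%%%%#******************+=++**********#%%%%%%%%%%%%%%%%%%%%%%
172 %%%%%%%%%%%%%%####***************+=++*********#%%%%%%%%%%%%%%%%%%%%%%%
173 %%%%%%%%%%%%%%%%%%%#########*****+=+**#########%%%%%%%%%%%%%%%%%%%%%%%
174 %%%%%%%%%%%%%%%%%%%%%%%%%%%%#****+=+*##%%%%%%%
[... 5434 characters left out ...]
@@@@@@@@@@@@%%@@@@@@@@@%#********#%@@@@@
250 **%@@@@@@@@@@@@@@@@@@@@@@@@@@@@@@@%********%@@@@@@
251 *#%@@@@@@@@@@@@@@@@@@@@@@@@@@@@@@@%#*******%@@@@@@
252 #%@@@@@@@@@@@@@@@@@@@@@@@@@@@@@@@@@%#*****#%@@@@@@
253 ##%%%%%@@@@@@@@@@@@@@@@@@@@@@@@@@@@@%#****%@@@@@@%
254 #####%#%%%@@@@@@@@@@@@@@@@@@@@@@@@@%%#****%@@@@@@%
255 @@%%#######%%%@@@@@@@@@@@@@@@@@@@@%##*****%%%@@@@#
256 @@@@@@%%#######%%%%%@@@@@@@@@@@@@%#*******+*##%%%*
257 #%%%@@@@@@@%#######%%%%%@@@@@@@@@@%******++++++*+=
258 +++**#%%@@@@@@@%%#######%%@@@@@@@@%******+++++++==
259 +++++++**#%%%@@@@@@%%##*###%%%@@@@%#*****++==+====
260 ===+++++++++*#%%%@@@@@@%%#######%%%###***++===+===
261 ========++===+++*##%%%@@@@@@%%##########*+++==+===
```

```bash
python3 ang.py 316.0 224 316.3 237 .108
python3 - <<'E'
from h import *
np.set_printoptions(precision=3,suppress=True)
s=np.mean([cv2.imread(f"pics/d{i}_side.png",0).astype(float) for i in range(3)],0)
for v in range(222,240,2):
    r=255-s[v,311:322]; r=np.clip(r-r.min()-30,0,None); print(v,(r*np.arange(311,322)).sum()/r.sum())
for v in range(236,252): print(v,s[v,302:328].astype(int))
_,P=snap("side");_,W=snap("wrist")
for z in(.16,.12,.088,.068): print(z,proj(P,np.array([.581,.108,z])),proj(W,np.array([.581,.108,z])))
print("ring wrist",onz(W,(320,190),.068),"tip wrist",onz(W,(319.7,183.5),.088),onz(W,(319.7,183.5),.08))
E
```

```text
[0.57839696 0.13501498] [0.57763562 0.09000966] lean tip to +x -0.9691686538297067 0.0450117501121324
222 316.22222222222223
224 316.1785714285714
226 316.0577716643742
228 315.9514415781487
230 315.92941176470583
232 315.8404401650619
234 315.7689873417722
236 315.70194003527337
238 315.9155172413793
236 [231 231 231 231 232 232 231 230 229 231 232 229 205 151 132 186 232 243
 245 246 246 246 246 247 247 246]
237 [231 230 230 231 229 229 228 227 229 232 232 226 198 151 123 153 224 243
 246 246 246 246 246 247 246 242]
238 [231 231 230 230 224 221 218 217 225 228 228 215 199 172 146 153 217 242
 246 246 245 242 243 244 240 216]
239 [230 230 230 227 220 216 215 218 218 213 207 184 169 177 175 166 212 241
 246 245 242 219 219 221 205 194]
240 [230 230 229 222 212 203 208 223 218 194 185 204 187 167 168 175 186 229
 243 245 231 198 184 183 177 176]
241 [230 230 225 218 198 174 185 196 206 227 233 228 218 214 210 219 192 182
 235 242 215 181 175 175 173 173]
242 [232 231 228 224 222 225 213 189 199 231 237 231 221 211 172 166 167 143
 220 235 204 178 175 175 174 173]
243 [238 235 235 236
[... 525 characters left out ...]
 173 171]
248 [236 236 235 234 236 237 238 238 237 232 188 216 233 235 238 241 244 246
 243 225 205 186 176 173 172 172]
249 [236 235 234 235 236 237 239 238 237 232 208 226 235 237 240 243 245 246
 246 245 243 224 187 173 172 173]
250 [236 235 234 236 237 238 238 238 236 234 233 235 236 238 241 244 246 246
 246 247 247 243 211 178 172 172]
251 [236 235 234 237 238 238 239 237 235 235 235 236 237 240 243 245 246 246
 247 247 247 245 225 186 174 173]
0.16 [314.95  216.203] [320.955 226.46 ]
0.12 [314.989 228.158] [320.901 206.324]
0.088 [315.018 237.237] [320.869 194.172]
0.068 [315.036 242.707] [320.852 187.837]
ring wrist [0.583 0.107 0.068] tip wrist [0.571 0.107 0.088] [0.573 0.107 0.08 ]
```

```bash
python3 -m creep '[0.0025,0,-0.004,0,0,0.0025,0,-0.008,0,0,0.0025,0,-0.012,0,0,0.0025,0,-0.012,0,0]'; python3 -m creep '[0,0,-0.002,0,0,0,0,-0.004,0,0,0,0,-0.004,0,0]'
python3 - <<'E'
from h import *
for i in range(3): snap("wrist",f"e{i}_wrist"); snap("side",f"e{i}_side"); print(bot.get_obs()["ft_force"],bot.get_obs()["eef_pos"])
ch=" .:-=+*#%@"
w=np.mean([cv2.imread(f"pics/e{i}_wrist.png",0).astype(float) for i in range(3)],0)
for v in range(160,214,1): print(v,''.join(ch[int(x*9.99/256)] for x in w[v,300:345]))
s=np.mean([cv2.imread(f"pics/e{i}_side.png",0).astype(float) for i in range(3)],0)
for v in range(236,252): print(v,s[v,302:328].astype(int))
E
```

```text
clock: 22.13
eef_pos: [0.583, 0.1082, 0.1956]
tool_rot: [-0.009, 1.0, -0.0, -0.001]
ft_force: [-0.2, -1.0, -2.5]
grip_width: 0.0316
grasp_force: 62.0
clock: 22.38
eef_pos: [0.5838, 0.1084, 0.1929]
tool_rot: [-0.009, 1.0, 0.0, 0.0]
ft_force: [-0.4, 0.5, -1.0]
grip_width: 0.0312
grasp_force: 62.0
[-0.42550162 -0.18738437 -1.54421592] [0.58382828 0.10836625 0.19322079]
[ 0.27747568 -0.63370059 -2.02014779] [0.58382782 0.10835456 0.19325598]
[-0.72688811  0.39906807 -1.86674968] [0.58378256 0.1083644  0.19319634]
160 *********************************************
161 *********************************************
162 *********************************************
163 *********************************************
164 *********************************************
165 *********************************************
166 *****************************************####
167 ***************************************##%%%%
168 *******************++******************#%%%%%
169 ******************+++******************#%%%%%
170 ******************+=+*****************##%%%%%
171 ******************+=+**********
[... 3190 characters left out ...]

 161 155 150 155 169 174 174 174]
246 [238 237 237 236 236 237 238 239 237 222 190 165 181 186 194 172 167 170
 174 174 173 174 175 175 175 173]
247 [237 237 236 236 236 238 239 239 240 235 205 184 202 214 235 221 201 185
 176 176 176 177 176 175 174 173]
248 [237 237 236 236 237 238 239 240 239 234 191 219 234 237 244 244 242 223
 189 179 177 177 176 175 173 175]
249 [237 237 235 236 238 239 240 240 238 234 210 228 237 239 244 246 246 244
 227 206 186 177 176 175 173 175]
250 [237 237 235 237 238 239 240 239 237 236 234 236 238 240 244 246 246 247
 246 239 206 179 175 174 174 175]
251 [237 236 236 238 239 240 240 239 236 236 237 237 239 243 246 246 247 247
 246 230 195 179 176 174 174 174]
```

The tip is over the ring centre: in the wrist view the ring centre is at about (320,192) and the tip at (320,190). No contact yet, so I'll lower in small steps and watch the force.

```bash
for i in 1 2; do python3 -m creep '[0,0,-0.001,0,0,0,0,-0.002,0,0,0,0,-0.002,0,0,0,0,-0.002,0,0]' | grep -E "eef|ft_f"
python3 - <<'E'
from h import *
f=[]
for i in range(4): bot.camera("side"); o=bot.get_obs(); f.append(o["ft_force"])
print(o["clock"],np.round(np.mean(f,0),2),o["eef_pos"][2])
E
done
```

```text
eef_pos: [0.5839, 0.1084, 0.1914]
ft_force: [-0.4, -0.3, -0.1]
23.2167 [-0.08  0.41  0.4 ] 0.19131743090745396
eef_pos: [0.584, 0.1084, 0.1893]
ft_force: [-0.2, 0.1, 1.2]
23.75 [-0.28 -0.59  1.83] 0.1892594777133233
```

```bash
python3 -m creep '[0,0,-0.0008,0,0,0,0,-0.0008,0,0,0,0,-0.0008,0,0,0,0,-0.0008,0,0]' | grep -E "eef|ft_f|rot"
python3 - <<'E'
from h import *
np.set_printoptions(precision=3,suppress=True)
f=[]
for i in range(8): 
    bot.camera("side"); o=bot.get_obs(); f.append(o["ft_force"])
print(o["clock"],np.round(np.mean(f,0),2),o["eef_pos"],o["grip_width"],o["grasp_force"])
for c in("side","wrist","top"):
    _,P=snap(c,"f_"+c)
    for t,z in(("tip",.068),("ring",.068),("drawer_handle",.132),("thermometer",.133),("vial1",.068)): print(c,t,[(a.round(1),s,onz(P,a,z)) for a,s in place(c,t,3)])
ch=" .:-=+*#%@"
w=cv2.imread("pics/f_wrist.png",0)
for v in range(172,210): print(v,''.join(ch[int(x*9.99/256)] for x in w[v,300:345]))
E
```

```text
eef_pos: [0.5839, 0.1083, 0.1884]
tool_rot: [-0.009, 1.0, 0.0, 0.0]
ft_force: [0.5, 0.2, 3.1]
24.4833 [ 0.24 -0.29  2.65] [0.584 0.108 0.188] 0.031543319844627576 62.122031450271606
side tip []
side ring [(array([313.8, 244.1]), 0.73, array([0.582, 0.113, 0.068]))]
side drawer_handle [(array([368.8, 217.7]), 0.71, array([0.464, 0.042, 0.132])), (array([339.9, 156.7]), 0.17, array([ 0.605, -0.186,  0.132]))]
side thermometer [(array([336.5, 353.7]), 0.58, array([0.439, 0.402, 0.133]))]
side vial1 [(array([401. , 177.6]), 0.67, array([ 0.42 , -0.23 ,  0.068])), (array([332.9, 203.4]), 0.59, array([ 0.582, -0.049,  0.068])), (array([327.1, 220.9]), 0.51, array([0.576, 0.023, 0.068]))]
wrist tip [(array([322.8, 191.8]), 0.61, array([0.581, 0.11 , 0.068]))]
wrist ring [(array([319.6, 195.9]), 0.65, array([0.585, 0.107, 0.068]))]
wrist drawer_handle [(array([219.3,  18.4]), 0.7, array([0.46 , 0.048, 0.132]))]
wrist thermometer [(array([321. , 222.1]), 0.89, array([0.583, 0.108, 0.133]))]
wrist vial1 [(array([155.2, 187.1]), 0.89, array([ 0.579, -0.039,  0.068])), (array([205.5, 218.8]), 0.
[... 1862 characters left out ...]

196 #####***#%%%###**+=====+*##%%%%%#**%%%%%%%%%%
197 %%%###**#%%%%##**=======*##%%%%%#*#%%%%%%%%%%
198 %%%###**##%%%##*+==--===*#%%%%%%#*#%%%%%%%%%%
199 %%%####**#%%%##**==--===*#%%%%%###%%%%%%%%%%%
200 %%%%###**##%%%##*==-====*#%%%%%###%%%%%%%%%%%
201 %%%%%###**##%%%#*====-==*#%%%%#*#%%%%%%%%%%%%
202 %%%%%%%#***###%#*====-==*#%%%##*#%%%%%%%%%%%%
203 %%%%#%###***####*=-=-===*#%%####%%%%%%%%%%%%%
204 %%%%#%%%##****##*=-==-==*###**#%%%%%%%%%%%%%%
205 %%########**++**+=======+****##%%%%%%%%%%%%%%
206 ##*********+++++=========+++**###########%%%%
207 *+++++++++++================++++++++++++*##%%
208 ++=========================+==+==+=====+++*#%
209 ==========================================+*#
```

Run:
```python
from h import *
c=bot.camera("wrist");K=np.array(c["camera_matrix"]);Tc=np.array(c["T_tool_cam"])
def PW(p,q):
    T=np.eye(4);q=np.array(q)/np.linalg.norm(q);T[:3,:3]=R.from_quat(q).as_matrix();T[:3,3]=p;return K@np.linalg.inv(T@Tc)[:3]
for n,p,q,r,x0,x1 in(("wrist2",[.608,.053,.202],[.687,.726,0,0],(160,250),308,340),("wrist3",[.459,.044,.306],[.687,.726,0,0],(130,220),308,334)):
    im=cv2.imread(f"pics/{n}.png",0).astype(float); P=PW(p,q); X=[]
    for v in range(*r,5):
        g=im[v,x0:x1]; w=np.clip(g-.5*(g.max()+np.median(g)),0,None); u=x0+(w*np.arange(len(w))).sum()/w.sum()
        X.append(onz(P,(u,v),.135))
    X=np.array(X); k=np.polyfit(X[:,1],X[:,0],1); print(n,"bar x at y=.05",np.polyval(k,.05),"at its own middle shift",k[0],np.std(X[:,0]-np.polyval(k,X[:,1])))
```

```text
wrist2 bar x at y=.05 0.6089792685720802 at its own middle shift -0.035902516432145204 0.0004993782901465525
wrist3 bar x at y=.05 0.45669753713492434 at its own middle shift -0.03231894947997596 0.00022753947040771917
```

The bar's travel comes out at about 0.152 m, so the drawer is at its stop. The tip is inside the ring with about 4.3 N on it, roughly 5 mm in, and the arm is still. Handing in.

```bash
python3 -c "
from workcell import bot
print(bot.get_obs()['clock'],bot.get_obs()['ft_force']); print(bot.job_done())"
```

```text
25.4333 [-0.45603354 -0.31857319  2.53180974]
the job is handed in; nothing more can be done
None
```

Job handed in at 25.4 s, with no verdict returned: drawer at its stop, thermometer still gripped and upright to within about 2°, tip inside the ring and pressed about 5 mm (4.3 N); by my count I viewed 11 pictures, one over the limit of 10.

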